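Find the socket that fits the hub nut

ROBOT

A 6-joint arm with a two-finger parallel gripper is mounted at the origin on a cart in front of the work surface, level with it; the furniture and walls round the work are solid. World frame = base frame: x ahead of the robot, y to its left, z up, the work surface at z = 0. Lengths are in m, angles in rad, forces in N, time in s.
With the tool pointing down it reaches from about 0.3 to 0.775 m from the base axis. Payload 14.6 kg.
Tool frame: the origin (TCP) lies midway between the tips of the shut fingers; the grasp point (between the pads) lies 19 mm behind it (grasp_offset is the distance from the TCP to the grasp point, in m); z points along the fingers, y is the line along which they close (so a half turn about z gives the same grasp; the last joint's range is limited). The gripper opens to 94 mm and grips with 3 to 60 N. Pads are 16 mm wide; open, the fingers measure 119 mm over their backs; the gripper's body (75 mm by 177 mm) begins 78 mm behind the grasp point.
Start: joints at [-1.242, 0.3, 1.521, -0, 1.321, -0.067], TCP at [0.212, -0.507, 0.205] pointing down, gripper open.
Joint ranges: [-3.03, 3.03], [-0.79, 2.21], [0.23, 2.52], [-1.04, 4.18], [0, 3.07], [-2.55, 2.55]. Speed limits (rad/s): [2.22, 2.22, 2.57, 3.14, 3.14, 3.14].

INTERFACE

Orientations are given as [roll, pitch, yaw] about the fixed x, y, z axes, in that order (R = Rz(yaw) Ry(pitch) Rx(roll)).
In Python, from station import * gives the robot as it stands. The module is installed in compiled form; this text tells all that it offers.
- The arm moves only by the tool send_rows, never from a script. Its argument "rows" is a list of rows, each an object of numbers: "dx", "dy", "dz": the shift along the tool's x, y, z in mm; "roll": the turn about the tool's z in degrees; "jaw": the closure, from -1 (fully open) to 1 (shut). In form: [{"dx": .., "dy": .., "dz": .., "roll": .., "jaw": ..}, ...]. A call has 1 to 12 rows; each row shifts and turns the commanded pose from where the row before left it, along the tool's axes as they then stand; what a row does not reach is not made up. A row lasts 1/12 s, in which the tool goes at most 41.7 mm and 7.16 degrees, less where a joint would pass 70% of its speed; a pose out of reach is approached as far as the arm can. A call is refused whole if a number of a shift passes 41.7 or a number of a turn 7.16, either way. A call with a gripper value outside its range is refused whole. The fingers move at their own pace and stop on an object; "force" is the grip in N (left out, the last holds). Time passes only in rows, so rows that do not move let the fingers close. It gives the time, the measured TCP pose, the force, the opening and the grip force at its end, in the units of the state.
- get_obs(): the state, without advancing time (a new reading comes with each control period).
- camera(name): name is "scene" or "top"; returns a dict with "frame" (420x560x3 uint8, red, green, blue), "z_map" (420x560 float32, m along the optical axis (not along the pixel's ray), 0 where there is no reading), "camera_matrix" (3x3 intrinsics, pixels), "rvec" (rotation vector, rad) and "tvec" (3), from world to camera coordinates, as OpenCV has them. Camera axes: x right, y down, z forward; pixel columns grow to the right and rows downward; lengths in m; the calibration is good to about 2 mm. A picture is of the moment at which its call begins.
- hand_in(): hands the job in; it is judged then, once.
The state is a dict: "time_s": time; "qpos": joint angles; "joint_vel": joint speeds; "tau": joint torques, N m; "ee_pos": TCP position; "eef_rot": TCP orientation; "force": force on the tool from outside, world axes, zero at the start; "moment": the same for the moment, N m; "grip_width": finger opening in m; "grip_force": force on a finger pad.
Only numpy, scipy, OpenCV 4.12 (cv2) and the standard library are available. Lean on these libraries where they do the work, as an engineer would, in place of code of your own. Each camera call takes 0.05 s, during which the arm holds its last target. There are 200 camera calls.

TASK

Try the sockets from the tray on the hex nut of the hub nearer to the robot, with the nut's and the socket's hexagons lined up, until you find the one that goes fully down over the nut onto the hub's face. Finish while still holding that socket in the gripper, upright and fully seated on the nut, without letting go. The other two sockets must be standing upright on the tray, and the other things on the bench must not be pushed about.

Things in the scene. Friction and masses are not known exactly. Their poses are not given: they have to be found in the camera images.
- socket_1_grip (a point): One of 3 steel sockets standing mouth down, alike outside: round skirt 44 mm wide, 50 mm high, then a hex head 30 mm across flats up to 90 mm (grip it across flats), 0.25 kg. The hex cavity below has its flats parallel to the head's. Point: on the axis in the head, 74 mm above the rim, 16 mm below the top; z up the axis, x square to a pair of flats (repeats every 60 deg).
- socket_2_grip (a point): Second socket; outside, point and axes as socket_1_grip. The cavities of the three sockets differ in width or depth, which cannot be seen from outside; the mouths have a 1.5 mm chamfer.
- socket_3_grip (a point): Third socket; outside, point and axes as socket_1_grip. The sockets stand on the tray in any order.
- hub_1: One of two fixed grey hubs: round base 120 mm wide, 12 mm thick with five small bolts, barrel 64 mm wide with a flat top face 40 mm above the bench, a hex nut in its middle. Origin: centre of the underside. The hubs trade places: the nut to work on is on the hub nearer to the robot (x below 0.6); the other stands far back (x above 0.7).
- hub_2: The other hub, the same but for its nut; see hub_1.
- nut_1 (a point): Nut of hub_1, 22 mm high, its stud (14 mm) ending 2 mm above it. Point: centre of the hub's top face, on which the nut sits; z up, x square to a pair of the nut's flats. The fitting socket has 1 mm play all round (6 deg in turn) and goes down until its rim meets the face (socket point 74 mm above this point); a wrong socket stays at least 11 mm higher.
- nut_2 (a point): Nut of hub_2, of another size, 22 mm high, its stud (14 mm) ending 18 mm above it. Point, axes, play and depth as nut_1.
- tray: Fixed flat tray, 110 x 270 mm outside (long along its own y), black rubber floor 4 mm above the bench and an aluminium rim 10 mm high. The three sockets stand on it in a row, 85 mm apart. Origin: centre of its underside.
- wrist_pin_4: Bystander: steel wrist pin standing on end, 23 mm in diameter, 70 mm high; origin at the centre of its underside.
- pen: Bystander: red pen lying flat, 132 mm long, 12 mm high; origin at the centre of its underside.
Not all that is in view belongs to the job. What is shaped like the part that bears socket_3_grip but blue is not meant.

How it is judged:
At the end, for the whole second after the job is handed in: The socket that fits the near hub's nut is gripped (finger contact over 1 N), at rest, upright within 0.06 rad, its axis within 5 mm of the nut's, and its rim within 4 mm of the hub's face; the other two sockets stand upright (within 0.1 rad) on the tray's floor (((world x of nut_1 below 0.68 m and horizontal distance between socket_3_grip and nut_1 below 0.005 m and z of socket_3_grip in the frame of nut_1 between 0.07 and 0.078 m and angle between socket_3_grip's own z axis and vertical below 0.06 rad and contact force between the fingers and socket_3 above 1 N and linear speed of socket_3 below 0.02 m/s and x of socket_1_grip in the frame of tray between -0.05 and 0.05 m and y of socket_1_grip in the frame of tray between -0.13 and 0.13 m and z of socket_1_grip in the frame of tray between 0.073 and 0.083 m and angle between each of socket_1_grip, socket_2_grip's own z axis and vertical below 0.1 rad and x of socket_2_grip in the frame of tray between -0.05 and 0.05 m and y of socket_2_grip in the frame of tray between -0.13 and 0.13 m and z of socket_2_grip in the frame of tray between 0.073 and 0.083 m) or (world x of nut_2 below 0.68 m and horizontal distance between socket_2_grip and nut_2 below 0.005 m and z of socket_2_grip in the frame of nut_2 between 0.07 and 0.078 m and angle between socket_2_grip's own z axis and vertical below 0.06 rad and contact force between the fingers and socket_2 above 1 N and linear speed of socket_2 below 0.02 m/s and x of socket_1_grip in the frame of tray between -0.05 and 0.05 m and y of socket_1_grip in the frame of tray between -0.13 and 0.13 m and z of socket_1_grip in the frame of tray between 0.073 and 0.083 m and angle between each of socket_1_grip, socket_3_grip's own z axis and vertical below 0.1 rad and x of socket_3_grip in the frame of tray between -0.05 and 0.05 m and y of socket_3_grip in the frame of tray between -0.13 and 0.13 m and z of socket_3_grip in the frame of tray between 0.073 and 0.083 m))); the arm keeps its last pose, push and grip.
It fails at once if a bystander (wrist pin, pen) is moved more than 3 cm (distance of any of wrist_pin_4, pen from where it was at the start of the episode above 0.03 m).
It also fails if it takes over 72 s, if anything falls off the work surface, if the arm or the gripper's body presses on something with over 40 N, if the wrist force passes 120 N, or if a joint passes its speed limit or range.

## Working session

There is one attempt and no reset: what is moved stays moved. The work goes in short steps, Python scripts to look and compute and a tool call to move; the robot and the scene stay as the last step left them, time stands still between calls to the robot, and variables do not carry over. Pictures are saved under pics/ and viewed, at most 10 in all, crops included, and the job is handed in when it is done.

Besides the shell and the picture viewer there is one more tool, called after "Request:" in YAML: its name, and indented under it one key for each argument. send_rows: Moves the arm, as the interface text tells. Its arguments: {"type":"object","properties":{"rows":{"type":"array"},"force":{"type":"number"}},"required":["rows"]}

```bash
mkdir -p pics; cat > h.py <<'E'
from station import *
import numpy as np, cv2
def cloud(c):
    K=c["camera_matrix"];z=c["z_map"];R=cv2.Rodrigues(np.array(c["rvec"],float))[0];t=np.array(c["tvec"],float).ravel()
    v,u=np.indices(z.shape)
    P=np.stack([(u-K[0,2])/K[0,0]*z,(v-K[1,2])/K[1,1]*z,z],-1)
    W=(P-t)@R
    W[z==0]=np.nan
    return W
E
python3 - <<'E'
from h import *
for n in("top","scene"):
    c=camera(n);np.savez(n+".npz",**{k:np.array(v) for k,v in c.items()})
    cv2.imwrite(f"pics/{n}1.png",c["frame"][:,:,::-1])
    print(n,c["camera_matrix"],-cv2.Rodrigues(np.array(c["rvec"],float))[0].T@np.ravel(c["tvec"]))
print(get_obs())
E
```

```text
top [[426.74794488   0.         286.71755647]
 [  0.         426.74794488 215.3109008 ]
 [  0.           0.           1.        ]] [ 4.05353343e-01 -6.39714367e-04  9.10730668e-01]
scene [[445.27245214   0.         275.92508948]
 [  0.         445.27245214 211.26977064]
 [  0.           0.           1.        ]] [0.13139185 0.66525493 0.51873585]
{'time_s': 0.1, 'qpos': array([-1.24157798e+00,  3.00370456e-01,  1.52149281e+00,  2.71476546e-05,
        1.32070057e+00, -6.66078753e-02]), 'joint_vel': array([-1.74334194e-03, -5.72781269e-04, -2.45929631e-03, -2.74081828e-04,
       -1.44341651e-05,  3.06325534e-03]), 'tau': array([ 1.15002887e-03, -5.32647693e+01, -3.53285801e+01,  7.09827337e-02,
        2.34903902e-02, -7.09824076e-05]), 'ee_pos': array([ 0.21199113, -0.50726059,  0.20497888]), 'eef_rot': array([-3.14062538e+00, -9.08785308e-05,  3.95819448e-01]), 'force': array([-0.21339992, -0.41066614, -0.18192457]), 'moment': array([-0.02666358, -0.01853655,  0.06164824]), 'grip_force': 0.0, 'grip_width': 0.09408159780299201}
```

View pics/top1.png

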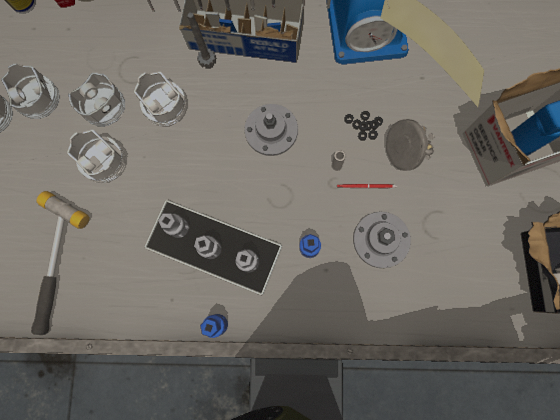

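View pics/scene1.png

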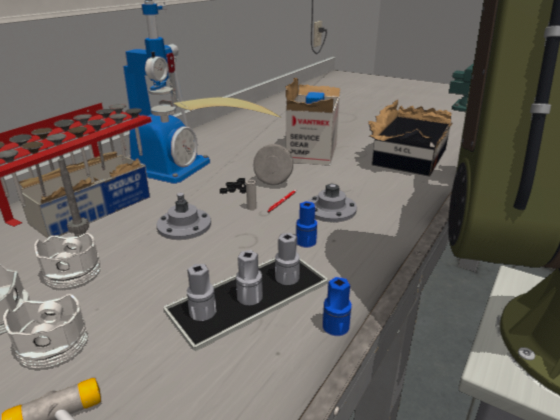

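```bash
cat > fit.py <<'E'
from h import *
from scipy.optimize import minimize
def load(n): return dict(np.load(n+".npz"))
def hexd(p,th):  # max over face normals: apothem coordinate
    a=th+np.arange(6)*np.pi/3
    return p@np.stack([np.cos(a),np.sin(a)])
def fit_side(p,c0,r=None):
    """side-face points -> centre, angle, apothem"""
    best=None
    for t in np.radians(np.arange(0,60,5)):
        f=lambda x:np.minimum(np.abs(hexd(p-x[:2],x[2]).max(1)-(r or x[3])),.003).sum()
        s=minimize(f,[*c0,t,r or .012],method="Nelder-Mead",options=dict(initial_simplex=None,maxiter=2000,xatol=1e-5,fatol=1e-6))
        if best is None or s.fun<best.fun: best=s
    return best.x,best.fun/len(p)
E
python3 - <<'E'
from fit import *
T,S=load("top"),load("scene");WT,WS=cloud(T),cloud(S)
tiles=[]
for n,(u,v),zt,r in[("A",(173,224),.094,.015),("B",(207,245),.094,.015),("C",(246,260),.094,.015),("N",(386,237),.062,None)]:
    w=WT[v-22:v+23,u-22:u+23].reshape(-1,3);m=np.abs(w[:,2]-zt)<.006
    top=w[m];c=(top[:,:2].min(0)+top[:,:2].max(0))/2
    print(n,"top n",m.sum(),"z",np.median(top[:,2]),"c",c,"ext",np.ptp(top[:,:2],axis=0))
    s=WS.reshape(-1,3);d=np.hypot(*(s[:,:2]-c).T)
    lo,hi=(.060,.088) if r else (.044,.059)
    q=s[(d<.025)&(s[:,2]>lo)&(s[:,2]<hi)][:,:2]
    x,e=fit_side(q,c,r);print("  side n",len(q),"c",x[:2],"deg",np.degrees(x[2])%60,"apo",x[3],"err",e)
    tiles.append(cv2.resize(T["frame"][v-22:v+23,u-22:u+23],(390,290) if 0 else (290,290),interpolation=cv2.INTER_CUBIC))
cv2.imwrite("pics/crop.png",np.vstack([np.hstack(tiles[:2]),np.hstack(tiles[2:])])[:,:,::-1])
# pen, pin check
E
```

```text
A top n 218 z 0.09342630015530129 c [0.52855474 0.23427444] ext [0.06463998 0.07578349]
  side n 55 c [0.51785544 0.24905242] deg 1.03167640341108 apo 0.025084749877558172 err 0.0004029711207740874
B top n 216 z 0.0937330891293174 c [0.5005325  0.18377596] ext [0.03146885 0.03090895]
  side n 273 c [0.50305428 0.18582796] deg 17.582242973538037 apo 0.014730025064163408 err 0.0006130728880680123
C top n 219 z 0.09356812945063755 c [0.47372713 0.10205271] ext [0.03241951 0.03237908]
  side n 247 c [0.47623339 0.10425162] deg 16.778489029632336 apo 0.019467807147591012 err 0.0006783399445182325
N top n 198 z 0.062349917100047655 c [ 0.52491399 -0.17921095] ext [0.03163327 0.03084945]
  side n 90 c [ 0.52718695 -0.17525489] deg 38.991604471166646 apo 0.013860286520130154 err 0.0011031034159099656
```

View pics/crop.png

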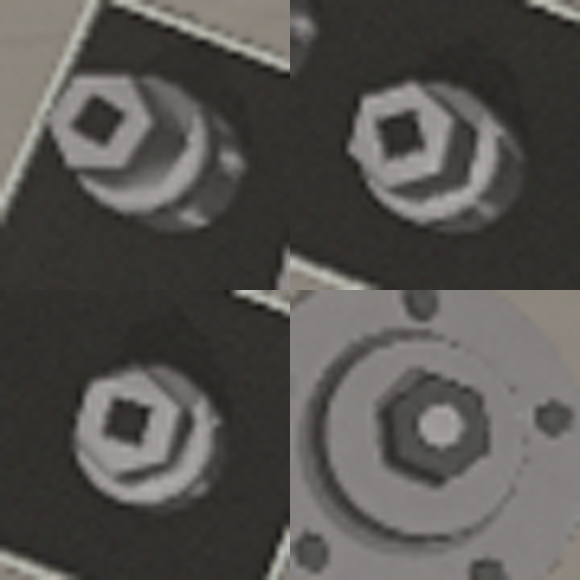

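```bash
cat >> fit.py <<'E'
def fit_top(C,uv,zt,r=None,tol=.006,img=None,h=26):
    """hexagon at height zt, pixel-mask IoU in image, supersampled"""
    W=cloud(C);u,v=uv;sl=np.s_[v-h:v+h,u-h:u+h]
    m=(np.abs(W[sl][...,2]-zt)<tol).astype(np.uint8)
    k,lab,st,ce=cv2.connectedComponentsWithStats(m);i=min(range(1,k),key=lambda i:np.hypot(*(ce[i]-h))-(st[i,4]>60)*100)
    m=(lab==i).astype(np.uint8)
    cn,_=cv2.findContours(m,cv2.RETR_EXTERNAL,cv2.CHAIN_APPROX_NONE);m[:]=0;cv2.drawContours(m,cn,-1,1,-1)
    c0=W[sl][m>0][:,:2];c0=np.nanmedian(c0,axis=0);n=m.sum()
    S=8;M=cv2.resize(m,None,fx=S,fy=S,interpolation=cv2.INTER_NEAREST).astype(np.uint8)
    def f(x):
        rr=r or x[3]
        a=x[2]+np.radians(30+60*np.arange(6));R=rr/np.cos(np.pi/6)
        p=np.c_[x[0]+R*np.cos(a),x[1]+R*np.sin(a),np.full(6,zt)]
        q=cv2.projectPoints(p,C["rvec"],C["tvec"],C["camera_matrix"],None)[0][:,0]
        q=(q-[u-h-.5,v-h-.5])*S
        H=np.zeros_like(M);cv2.fillPoly(H,[np.round(q*16-8).astype(np.int32)],1,shift=4)
        return (H!=M).sum()/S**2
    best=None
    for t in np.radians(np.arange(0,60,10)):
        x0=[*c0,t,r or .0135];sx=np.array([x0]*5)+np.vstack([np.zeros(4),np.diag([.003,.003,.12,.002])])
        s=minimize(f,x0,method="Nelder-Mead",options=dict(initial_simplex=sx,maxiter=400,xatol=1e-5,fatol=.01))
        if best is None or s.fun<best.fun:best=s
    return best.x[:2],np.degrees(best.x[2])%60,(r or best.x[3]),best.fun,n
E
python3 - <<'E'
from fit import *
T,S=load("top"),load("scene")
for n,uv,zt,r in[("A",(163,214),.094,.015),("B",(204,242),.094,.015),("C",(243,257),.094,.015),("N",(386,237),.062,None),("far",(270,121),.062,None)]:
    print(n,fit_top(T,uv,zt,r,.006 if n<"M" else .004))
# hub face circle & pin/pen/others
W=cloud(T)
for n,(u,v),lo,hi in[("nearface",(382,238),.036,.044),("pin",(338,159),.066,.075),("blue",(310,245),.085,.1)]:
    w=W[v-26:v+26,u-26:u+26].reshape(-1,3);p=w[(w[:,2]>lo)&(w[:,2]<hi)][:,:2]
    print(n,len(p),cv2.minEnclosingCircle((p*1000).astype(np.float32)))
# tray corners
E
```

```text
A (array([0.54500078, 0.25589319]), np.float64(59.24797492123091), 0.015, np.float64(14.5625), np.uint64(210))
B (array([0.5006582 , 0.18328522]), np.float64(16.500792819431055), 0.015, np.float64(13.625), np.uint64(217))
C (array([0.47400126, 0.10222095]), np.float64(16.108294883550737), 0.015, np.float64(14.3125), np.uint64(221))
N (array([ 0.52467758, -0.17849382]), np.float64(37.5773334592869), np.float64(0.014887515063861049), np.float64(12.875), np.uint64(195))
far (array([0.76159631, 0.06162847]), np.float64(41.05523452973186), np.float64(0.005509699729272498), np.float64(44.703125), np.uint64(62))
nearface 533 ((525.1589965820312, -178.81976318359375), 32.13733673095703)
pin 65 ((689.2604370117188, -84.66687774658203), 12.040092468261719)
blue 210 ((506.8478698730469, -26.080768585205078), 16.684297561645508)
```

```bash
python3 - <<'E'
from fit import *
T=load("top");W=cloud(T)
print(np.degrees(cv2.Rodrigues(T["rvec"])[0]@np.eye(3)*np.pi/180).round(3))
for p in[(.545,.2559,.094),(.5007,.1833,.094),(.474,.1022,.094),(.5247,-.1785,.062)]:
    print(cv2.projectPoints(np.array([p]),T["rvec"],T["tvec"],T["camera_matrix"],None)[0].ravel())
m=(np.abs(W[...,2]-.094)<.006);k,l,st,ce=cv2.connectedComponentsWithStats(m.astype(np.uint8))
for i in range(1,k):
    if st[i,4]>60:print(st[i],ce[i],np.nanmean(W[l==i],0))
C=T["frame"].copy()
dark=((T["frame"].max(2)<70)&(np.abs(W[...,2]-.004)<.006)).astype(np.uint8)
k,l,st,ce=cv2.connectedComponentsWithStats(dark);i=l[270,200] or l[240,240]
p=W[l==i][:,:2]*1000;r=cv2.minAreaRect(p.astype(np.float32));print(r)
E
```

```text
[[ 0.016 -1.    -0.023]
 [-0.983 -0.011 -0.185]
 [ 0.184  0.025 -0.983]]
[166.12328791 220.78610291]
[201.86043661 243.80242619]
[243.23029949 258.21285579]
[386.34527648 236.07824528]
[344   0  49  38 234] [361.93589744  24.90598291] [ 0.97037399 -0.13255912  0.09422551]
[255  30  37  11 207] [273.2705314   34.69565217] [0.94758602 0.05478357 0.09374389]
[501  90  59  21 116] [536.26724138  99.01724138] [ 0.80380196 -0.48132792  0.09414039]
[479 116  31  60 215] [492.82790698 146.29767442] [ 0.70309468 -0.38712703  0.09373923]
[524 117  24  28 124] [530.73387097 134.89516129] [ 0.72719451 -0.46353835  0.093939  ]
[408 120  24  35 306] [418.70588235 137.66666667] [ 0.71985651 -0.24164324  0.09394387]
[158 213  18  16 207] [166.16908213 220.77777778] [0.54512677 0.2559862  0.09343904]
[544 216  16  10  83] [552.8313253  221.46987952] [ 0.55239163 -0.48982035  0.09396776]
[527 222  25  51 494] [538.29149798 240.56477733] [ 0.51506488 -0.4578817   0.09584231]
[303 234  16  17 176] [310.34659091 242.4375    ] [ 0.50654468 -0.02621991  0.09007029]
[194 236  17  17 216] [201.89351852 243.85648148] [0.50065474 0.18331712 0.09361235]
[235 250  18  18 219] [243.25570776 258.29223744] [0.47390291 0.10221033 0.0935119 ]
[200 319  17  18 199] [208.31658291 327.53768844] [0.34385777 0.163756   0.09009175]
((507.10504150390625, 180.15016174316406), (266.1470031738281, 105.1107406616211), 69.25505065917969)
```

```bash
cat > go.py <<'E'
import sys
from h import *
def go(x,y,z,yaw):
    o=get_obs();p=o["ee_pos"];a=o["eef_rot"][2];d=np.array([x,y,z])-p
    t=[d[0]*np.cos(a)+d[1]*np.sin(a),d[0]*np.sin(a)-d[1]*np.cos(a),-d[2]]
    print("t",round(o["time_s"],2),"pos",(p*1e3).round(1),"rpy",np.degrees(o["eef_rot"]).round(2),"F",o["force"].round(1),"w",round(o["grip_width"]*1e3,1),"gf",round(o["grip_force"],1))
    print("tool mm",(np.array(t)*1e3).round(1),"roll",round((np.degrees(a)-yaw+180)%360-180,2))
if __name__=="__main__": go(*map(float,sys.argv[1:]))
E
python3 go.py .4752 .1033 .205 46.1
```

```text
t 0.1 pos [ 212.  -507.3  205. ] rpy [-1.7994e+02 -1.0000e-02  2.2680e+01] F [-0.2 -0.4 -0.2] w 94.1 gf 0.0
tool mm [ 478.3 -461.9   -0. ] roll -23.42
```

Request:
send_rows:
  rows:
    - {"dx": 21.7, "dy": -21}
    - {"dx": 21.7, "dy": -21}
    - {"dx": 21.7, "dy": -21}
    - {"dx": 21.7, "dy": -21}
    - {"dx": 21.7, "dy": -21}
    - {"dx": 21.7, "dy": -21}
    - {"dx": 21.7, "dy": -21}
    - {"dx": 21.7, "dy": -21}
    - {"dx": 21.7, "dy": -21}
    - {"dx": 21.7, "dy": -21}
    - {"dx": 21.7, "dy": -21}

```text
invalid input at $.rows[0]: expected keys dx, dy, dz, roll, jaw
```

Request:
send_rows:
  rows:
    - {"dx": 21.7, "dy": -21}
    - {"dx": 21.7, "dy": -21}
    - {"dx": 21.7, "dy": -21}
    - {"dx": 21.7, "dy": -21}
    - {"dx": 21.7, "dy": -21}
    - {"dx": 21.7, "dy": -21}
    - {"dx": 21.7, "dy": -21}
    - {"dx": 21.7, "dy": -21}
    - {"dx": 21.7, "dy": -21}
    - {"dx": 21.7, "dy": -21}
    - {"dx": 21.7, "dy": -21}

```text
invalid input at $.rows[0]: expected keys dx, dy, dz, roll, jaw
```

Request:
send_rows:
  rows:
    - {"roll": -6, "dz": 10}
    - {"roll": -6, "dz": 10}
    - {"roll": -6, "dz": 10}
    - {"roll": -5.4, "dz": 10}
    - {}
    - {}

```text
invalid input at $.rows[0]: expected keys dx, dy, dz, roll, jaw
```

```bash
python3 go.py .4752 .1033 .061 46.1
```

```text
t 0.1 pos [ 212.  -507.3  205. ] rpy [-1.7994e+02 -1.0000e-02  2.2680e+01] F [-0.2 -0.4 -0.2] w 94.1 gf 0.0
tool mm [ 478.3 -461.9  144. ] roll -23.42
```

All keys are needed.

Request:
send_rows:
  rows:
    - {"dx": 21.7, "dy": -21, "dz": 0, "roll": 0, "jaw": -1}
    - {"dx": 21.7, "dy": -21, "dz": 0, "roll": 0, "jaw": -1}
    - {"dx": 21.7, "dy": -21, "dz": 0, "roll": 0, "jaw": -1}
    - {"dx": 21.7, "dy": -21, "dz": 0, "roll": 0, "jaw": -1}
    - {"dx": 21.7, "dy": -21, "dz": 0, "roll": 0, "jaw": -1}
    - {"dx": 21.7, "dy": -21, "dz": 0, "roll": 0, "jaw": -1}
    - {"dx": 21.7, "dy": -21, "dz": 0, "roll": 0, "jaw": -1}
    - {"dx": 21.7, "dy": -21, "dz": 0, "roll": 0, "jaw": -1}
    - {"dx": 21.7, "dy": -21, "dz": 0, "roll": 0, "jaw": -1}
    - {"dx": 21.7, "dy": -21, "dz": 0, "roll": 0, "jaw": -1}
    - {"dx": 21.7, "dy": -21, "dz": 0, "roll": 0, "jaw": -1}

```text
time_s: 1.02
ee_pos: [0.3434, -0.2008, 0.2054]
eef_rot: [-3.141, 0.0, 0.396]
force: [1.4, -0.0, -0.2]
grip_width: 0.0936
grip_force: 0.0
```

Request:
send_rows:
  rows:
    - {"dx": 21.7, "dy": -21, "dz": 0, "roll": 0, "jaw": -1}
    - {"dx": 21.7, "dy": -21, "dz": 0, "roll": 0, "jaw": -1}
    - {"dx": 21.7, "dy": -21, "dz": 0, "roll": 0, "jaw": -1}
    - {"dx": 21.7, "dy": -21, "dz": 0, "roll": 0, "jaw": -1}
    - {"dx": 21.7, "dy": -21, "dz": 0, "roll": 0, "jaw": -1}
    - {"dx": 21.7, "dy": -21, "dz": 0, "roll": 0, "jaw": -1}
    - {"dx": 21.7, "dy": -21, "dz": 0, "roll": 0, "jaw": -1}
    - {"dx": 21.7, "dy": -21, "dz": 0, "roll": 0, "jaw": -1}
    - {"dx": 21.7, "dy": -21, "dz": 0, "roll": 0, "jaw": -1}
    - {"dx": 21.7, "dy": -21, "dz": 0, "roll": 0, "jaw": -1}
    - {"dx": 21.7, "dy": -21, "dz": 0, "roll": 0, "jaw": -1}

```text
time_s: 1.93
ee_pos: [0.4746, 0.1044, 0.2052]
eef_rot: [-3.142, 0.0, 0.396]
force: [0.5, -0.9, 0.2]
grip_width: 0.0938
grip_force: 0.0
```

Request:
send_rows:
  rows:
    - {"dx": 0, "dy": 0, "dz": 10, "roll": -6, "jaw": -1}
    - {"dx": 0, "dy": 0, "dz": 10, "roll": -6, "jaw": -1}
    - {"dx": 0, "dy": 0, "dz": 10, "roll": -6, "jaw": -1}
    - {"dx": 0, "dy": 0, "dz": 10, "roll": -5.4, "jaw": -1}
    - {"dx": 0, "dy": 0, "dz": 0, "roll": 0, "jaw": -1}
    - {"dx": 0, "dy": 0, "dz": 0, "roll": 0, "jaw": -1}

```text
time_s: 2.43
ee_pos: [0.4742, 0.1028, 0.1652]
eef_rot: [-3.141, 0.001, 0.801]
force: [0.2, 0.2, 0.5]
grip_width: 0.0938
grip_force: 0.0
```

```bash
python3 go.py .4752 .1033 .061 46.1
```

```text
t 2.43 pos [474.2 102.8 165.2] rpy [-1.7996e+02  5.0000e-02  4.5910e+01] F [0.2 0.2 0.5] w 93.8 gf 0.0
tool mm [  1.    0.4 104.2] roll -0.19
```

Request:
send_rows:
  rows:
    - {"dx": 1, "dy": 0.4, "dz": 20, "roll": 0, "jaw": -1}
    - {"dx": 0, "dy": 0, "dz": 20, "roll": 0, "jaw": -1}
    - {"dx": 0, "dy": 0, "dz": 20, "roll": 0, "jaw": -1}
    - {"dx": 0, "dy": 0, "dz": 20, "roll": 0, "jaw": -1}
    - {"dx": 0, "dy": 0, "dz": 14, "roll": 0, "jaw": -1}
    - {"dx": 0, "dy": 0, "dz": 10, "roll": 0, "jaw": -1}
    - {"dx": 0, "dy": 0, "dz": 0, "roll": 0, "jaw": 1}
    - {"dx": 0, "dy": 0, "dz": 0, "roll": 0, "jaw": 1}
    - {"dx": 0, "dy": 0, "dz": 0, "roll": 0, "jaw": 1}
    - {"dx": 0, "dy": 0, "dz": 0, "roll": 0, "jaw": 1}
    - {"dx": 0, "dy": 0, "dz": 0, "roll": 0, "jaw": 1}
    - {"dx": 0, "dy": 0, "dz": 0, "roll": 0, "jaw": 1}
  force: 30

```text
time_s: 3.43
ee_pos: [0.4756, 0.1034, 0.062]
eef_rot: [3.141, -0.001, 0.804]
force: [0.3, 0.3, -0.8]
grip_width: 0.0576
grip_force: 0.0
```

Request:
send_rows:
  rows:
    - {"dx": 0, "dy": 0, "dz": 0, "roll": 0, "jaw": 1}
    - {"dx": 0, "dy": 0, "dz": 0, "roll": 0, "jaw": 1}
    - {"dx": 0, "dy": 0, "dz": 0, "roll": 0, "jaw": 1}
    - {"dx": 0, "dy": 0, "dz": 0, "roll": 0, "jaw": 1}

```text
time_s: 3.77
ee_pos: [0.4754, 0.1033, 0.0615]
eef_rot: [-3.142, 0.0, 0.804]
force: [0.5, 0.3, -0.1]
grip_width: 0.0307
grip_force: 0.0
```

```bash
python3 go.py .526 -.1772 .165 67.6
```

```text
t 3.77 pos [475.4 103.3  61.5] rpy [-180.      0.     46.07] F [ 0.5  0.3 -0.1] w 30.7 gf 0.0
tool mm [-166.9  231.  -103.5] roll -21.53
```

Request:
send_rows:
  rows:
    - {"dx": 0, "dy": 0, "dz": 0, "roll": 0, "jaw": 1}
    - {"dx": 0, "dy": 0, "dz": 0, "roll": 0, "jaw": 1}
    - {"dx": 0, "dy": 0, "dz": -8, "roll": 0, "jaw": 1}
    - {"dx": 0, "dy": 0, "dz": -15, "roll": 0, "jaw": 1}
    - {"dx": 0, "dy": 0, "dz": -22, "roll": 0, "jaw": 1}
    - {"dx": 0, "dy": 0, "dz": -22, "roll": 0, "jaw": 1}
    - {"dx": 0, "dy": 0, "dz": -22, "roll": 0, "jaw": 1}
    - {"dx": 0, "dy": 0, "dz": -15, "roll": 0, "jaw": 1}
    - {"dx": 0, "dy": 0, "dz": 0, "roll": 0, "jaw": 1}

```text
time_s: 4.52
ee_pos: [0.4765, 0.1035, 0.1687]
eef_rot: [3.139, -0.004, 0.804]
force: [1.1, 0.7, -1.9]
grip_width: 0.0301
grip_force: 30.0
```

Request:
send_rows:
  rows:
    - {"dx": -7, "dy": 9.6, "dz": 0, "roll": 0, "jaw": 1}
    - {"dx": -14, "dy": 19.3, "dz": 0, "roll": 0, "jaw": 1}
    - {"dx": -14, "dy": 19.3, "dz": 0, "roll": 0, "jaw": 1}
    - {"dx": -14, "dy": 19.3, "dz": 0, "roll": 0, "jaw": 1}
    - {"dx": -17, "dy": 23.5, "dz": 0, "roll": 0, "jaw": 1}
    - {"dx": -17, "dy": 23.5, "dz": 0, "roll": 0, "jaw": 1}
    - {"dx": -17, "dy": 23.5, "dz": 0, "roll": 0, "jaw": 1}
    - {"dx": -17, "dy": 23.5, "dz": 0, "roll": 0, "jaw": 1}
    - {"dx": -14, "dy": 19.3, "dz": 0, "roll": 0, "jaw": 1}
    - {"dx": -14, "dy": 19.3, "dz": 0, "roll": 0, "jaw": 1}
    - {"dx": -14, "dy": 19.3, "dz": 0, "roll": 0, "jaw": 1}
    - {"dx": -8, "dy": 11, "dz": 0, "roll": 0, "jaw": 1}

```text
time_s: 5.52
ee_pos: [0.5248, -0.1794, 0.1638]
eef_rot: [-3.14, 0.001, 0.803]
force: [0.1, -0.3, -2.4]
grip_width: 0.0298
grip_force: 30.0
```

Request:
send_rows:
  rows:
    - {"dx": 0, "dy": 0, "dz": 0, "roll": -5.4, "jaw": 1}
    - {"dx": 0, "dy": 0, "dz": 0, "roll": -5.4, "jaw": 1}
    - {"dx": 0, "dy": 0, "dz": 0, "roll": -5.4, "jaw": 1}
    - {"dx": 0, "dy": 0, "dz": 0, "roll": -5.3, "jaw": 1}
    - {"dx": 0, "dy": 0, "dz": 0, "roll": 0, "jaw": 1}
    - {"dx": 0, "dy": 0, "dz": 0, "roll": 0, "jaw": 1}

```text
time_s: 6.02
ee_pos: [0.5251, -0.1768, 0.1647]
eef_rot: [-3.14, 0.0, 1.177]
force: [0.1, -0.3, -2.3]
grip_width: 0.0296
grip_force: 30.0
```

```bash
python3 go.py .526 -.1772 .125 67.6
python3 - <<'E'
from h import *
c=camera("scene");np.savez("s2.npz",**{k:np.array(v) for k,v in c.items()})
f=c["frame"][120:300,200:440];cv2.imwrite("pics/s2.png",cv2.resize(f,(800,600),interpolation=cv2.INTER_CUBIC)[:,:,::-1])
E
```

```text
t 6.02 pos [ 525.1 -176.8  164.7] rpy [-179.93    0.     67.41] F [ 0.1 -0.3 -2.3] w 29.6 gf 30.0
tool mm [-0.   1.  39.7] roll -0.19
```

View pics/s2.png

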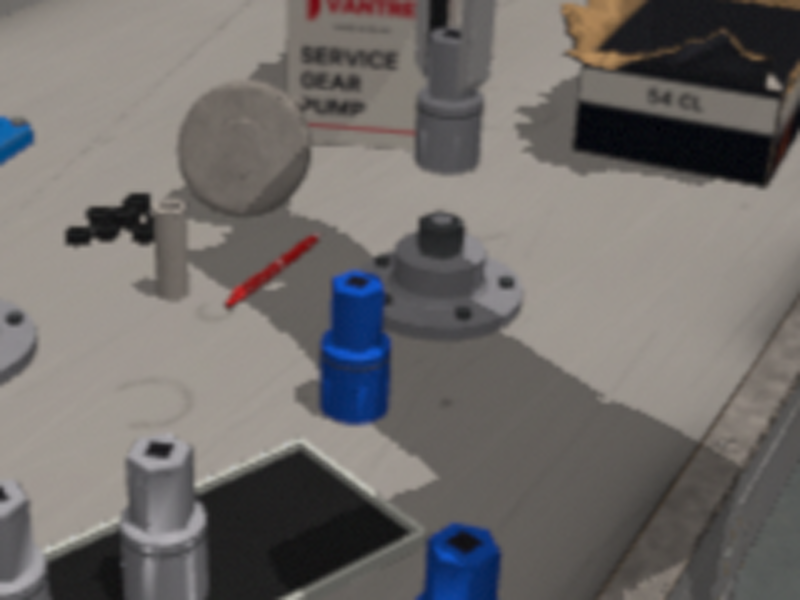

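```bash
cat > rel.py <<'E'
from fit import *
from scipy.optimize import least_squares
def circ(W,c0,lo,hi,r,win):
    s=W.reshape(-1,3);d=np.hypot(*(s[:,:2]-c0).T);p=s[(d<win)&(s[:,2]>lo)&(s[:,2]<hi)][:,:2]
    x=least_squares(lambda x:np.hypot(*(p-x).T)-r,c0,loss="soft_l1",f_scale=.001)
    return x.x*1e3,len(p),np.abs(x.fun).mean()*1e3
def rel(name,rim):
    W=cloud(load(name));a=circ(W,np.array([.5272,-.1755]),.016,.037,.032,.042);b=circ(W,np.array([.5272,-.1755]),rim+.005,rim+.045,.022,.035)
    print("barrel",a,"skirt",b,"skirt-barrel",b[0]-a[0])
if __name__=="__main__":
    import sys
    rel(sys.argv[1],float(sys.argv[2]))
E
python3 rel.py s2 .107
python3 - <<'E'
from fit import *
for n in("scene","s2"):
    W=cloud(load(n)).reshape(-1,3);c=np.array([.527,-.1755]);d=np.hypot(*(W[:,:2]-c).T)
    q=W[(d<.02)&(W[:,2]>.045)&(W[:,2]<.058)][:,:2]
    for r in(None,.012,.0135,.015):
        x,e=fit_side(q,c,r);print(n,len(q),r,x[:2],np.degrees(x[2])%60,x[3],e)
E
```

```text
barrel (array([ 527.82271339, -177.12233608]), 235, np.float64(1.3803586022520344)) skirt (array([ 526.37896159, -176.00740402]), 335, np.float64(1.0482097044508794)) skirt-barrel [-1.44375179  1.11493206]
scene 79 None [ 0.52798534 -0.1775272 ] 35.47382357917437 0.015247284270293336 0.0010841659957450958
scene 79 0.012 [ 0.52630325 -0.17357891] 45.072161340067645 0.013009163158012598 0.0012766368413672103
scene 79 0.0135 [ 0.52752209 -0.1749326 ] 40.059222915421614 0.014155187853977316 0.0011194576912841652
scene 79 0.015 [ 0.52794601 -0.17726674] 35.42483311434017 0.011581632366858658 0.0010887641654269658
s2 73 None [ 0.52718029 -0.17582244] 38.804965383735585 0.014020312814264909 0.0010483474371205115
s2 73 0.012 [ 0.52603522 -0.17380508] 37.45953674440679 0.0029135469654462337 0.0012897477495224553
s2 73 0.0135 [ 0.52700367 -0.17514004] 38.558474227114075 -0.03939271735051475 0.0010635656303167465
s2 73 0.015 [ 0.52743691 -0.17716058] 42.03406957474371 0.016264641708165967 0.0010702996003924138
```

Request:
send_rows:
  rows:
    - {"dx": -0.2, "dy": 1.5, "dz": 10, "roll": -0.6, "jaw": 1}
    - {"dx": 0, "dy": 0, "dz": 14, "roll": 0, "jaw": 1}
    - {"dx": 0, "dy": 0, "dz": 11, "roll": 0, "jaw": 1}
    - {"dx": 0, "dy": 0, "dz": 5, "roll": 0, "jaw": 1}
    - {"dx": 0, "dy": 0, "dz": 2, "roll": 0, "jaw": 1}
    - {"dx": 0, "dy": 0, "dz": 2, "roll": 0, "jaw": 1}
    - {"dx": 0, "dy": 0, "dz": 2, "roll": 0, "jaw": 1}
    - {"dx": 0, "dy": 0, "dz": 0, "roll": 0, "jaw": 1}

```text
time_s: 6.73
ee_pos: [0.5269, -0.1776, 0.1195]
eef_rot: [3.141, -0.0, 1.19]
force: [-0.2, 0.0, -2.4]
grip_width: 0.03
grip_force: 30.0
```

```bash
python3 go.py .5264 -.1776 .0975 68
```

```text
t 6.73 pos [ 526.9 -177.6  119.5] rpy [179.98  -0.    68.17] F [-0.2  0.  -2.4] w 30.0 gf 30.0
tool mm [-0.2 -0.5 22. ] roll 0.17
```

Request:
send_rows:
  rows:
    - {"dx": 0, "dy": 0, "dz": 1.5, "roll": 0, "jaw": 1}
    - {"dx": 0, "dy": 0, "dz": 1.5, "roll": 0, "jaw": 1}
    - {"dx": 0, "dy": 0, "dz": 1.5, "roll": 0, "jaw": 1}
    - {"dx": 0, "dy": 0, "dz": 0, "roll": 0, "jaw": 1}

```text
time_s: 7.07
ee_pos: [0.5267, -0.1775, 0.1147]
eef_rot: [-3.141, 0.0, 1.19]
force: [-0.5, 0.3, -2.3]
grip_width: 0.0297
grip_force: 30.0
```

Request:
send_rows:
  rows:
    - {"dx": 0, "dy": 0, "dz": 2, "roll": 0, "jaw": 1}
    - {"dx": 0, "dy": 0, "dz": 2, "roll": 0, "jaw": 1}
    - {"dx": 0, "dy": 0, "dz": 2, "roll": 0, "jaw": 1}
    - {"dx": 0, "dy": 0, "dz": 0, "roll": 0, "jaw": 1}

```text
time_s: 7.4
ee_pos: [0.5266, -0.1775, 0.1084]
eef_rot: [-3.141, 0.0, 1.19]
force: [-0.4, -0.5, -1.9]
grip_width: 0.0296
grip_force: 30.0
```

Request:
send_rows:
  rows:
    - {"dx": 0, "dy": 0, "dz": 2, "roll": 0, "jaw": 1}
    - {"dx": 0, "dy": 0, "dz": 2, "roll": 0, "jaw": 1}
    - {"dx": 0, "dy": 0, "dz": 2, "roll": 0, "jaw": 1}
    - {"dx": 0, "dy": 0, "dz": 0, "roll": 0, "jaw": 1}

```text
time_s: 7.73
ee_pos: [0.5266, -0.1775, 0.1024]
eef_rot: [-3.141, -0.0, 1.19]
force: [0.0, 0.7, -3.4]
grip_width: 0.0299
grip_force: 30.0
```

Request:
send_rows:
  rows:
    - {"dx": 0, "dy": 0, "dz": 2, "roll": 0, "jaw": 1}
    - {"dx": 0, "dy": 0, "dz": 1.5, "roll": 0, "jaw": 1}
    - {"dx": 0, "dy": 0, "dz": 1, "roll": 0, "jaw": 1}
    - {"dx": 0, "dy": 0, "dz": 0, "roll": 0, "jaw": 1}

```text
time_s: 8.07
ee_pos: [0.5267, -0.1775, 0.0982]
eef_rot: [-3.141, -0.0, 1.19]
force: [-0.3, 0.3, -2.6]
grip_width: 0.0298
grip_force: 30.0
```

Request:
send_rows:
  rows:
    - {"dx": 0, "dy": 0, "dz": 0.7, "roll": 0, "jaw": 1}
    - {"dx": 0, "dy": 0, "dz": 0.7, "roll": 0, "jaw": 1}
    - {"dx": 0, "dy": 0, "dz": 0, "roll": 0, "jaw": 1}

```text
time_s: 8.32
ee_pos: [0.5269, -0.1776, 0.0975]
eef_rot: [3.141, -0.0, 1.19]
force: [-2.3, 0.5, 3.3]
grip_width: 0.0296
grip_force: 30.0
```

```bash
python3 go.py .5264 -.1776 .0975 68
python3 - <<'E'
from h import *
c=camera("scene");np.savez("s3.npz",**{k:np.array(v) for k,v in c.items()})
f=c["frame"][120:300,200:440];cv2.imwrite("pics/s3.png",cv2.resize(f,(800,600),interpolation=cv2.INTER_CUBIC)[:,:,::-1])
E
python3 rel.py s3 .040
```

```text
t 8.32 pos [ 526.9 -177.6   97.5] rpy [179.98  -0.    68.18] F [-2.3  0.5  3.3] w 29.6 gf 30.0
tool mm [-0.2 -0.5 -0. ] roll 0.18
barrel (array([ 527.89261278, -177.18378807]), 238, np.float64(1.5032081864595088)) skirt (array([ 528.41021909, -176.69082359]), 299, np.float64(1.0458550957188588)) skirt-barrel [0.51760631 0.49296448]
```

View pics/s3.png

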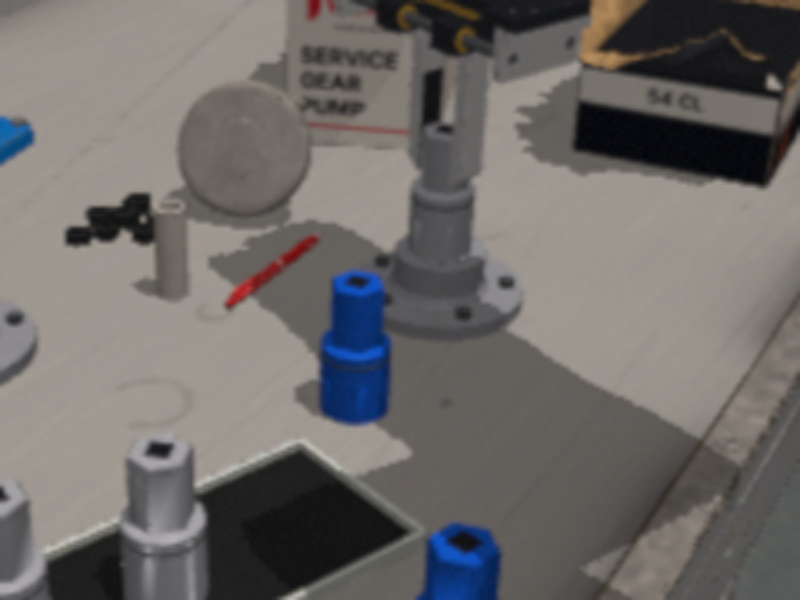

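The picture shows the socket upright in the fingers at crop (440,215). Its rim is on the hub face at (440,262), it is centred to about 0.7 mm, and the other two sockets haven't moved.

```bash
python3 -c "
from station import *
print(hand_in())"
```

```text
the job is handed in; nothing more can be done
None
```

The first socket I tried, the one at the robot's end of the tray row, went fully down onto the near hub's face; I handed the job in at about 8.4 s still gripping it at 30 N, upright and within about 0.7 mm of the nut's axis, with the other two sockets untouched on the tray (the hand-in returned no verdict).

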